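Swap the parts totes onto their own plates and stack the spare

TASK

The red, blue and yellow parts totes have got mixed up: bring each to the plate of its own colour, squarely centred on it with nothing overhanging (straighten one that is home but crooked); the empty grey plate is a free spot to use while you swap them. Finish with the empty white tote on top of the blue one, turned so that its black end is above the blue tote's coloured end, so that it stacks squarely on the ledges instead of nesting inside. Do not push or knock over the jar and the can.

Things in the scene. Friction and masses are not known exactly. Their poses are not given: they have to be found in the camera images.
- tote_red: Red plastic stack-nest tote (open tray of bolts), loose, about 0.2 kg, 130 long (x), 64 wide (y), 56 high. Vertical side walls 3 thick from 18 to 56 above its underside: grip across the 64 width there, at mid length. Below 18 it narrows to feet 112 by 48. Its +x end (last 22) is black, the rest red. Origin: centre of the underside; z up.
- tote_blue: Blue tote with brass nuts: size, weight, origin, axes and black +x end as the red one. All totes have four ledges inside the mouth, 3 below the rim. A tote set on top with its black end over the lower's coloured end stands on them (underside 53 above the lower's underside); with black ends together it drops in and nests (38). Feet have 5 play each way in the mouth.
- tote_yellow: Yellow tote with dark bolts: size, weight, origin, axes, ledges and black +x end as the red one.
- tote_white: White empty tote: size, weight, origin, axes, ledges and black +x end as the red one. It starts on the bare bench, lying roughly crosswise to the other totes, and is to be stacked on the blue tote.
- pad_red: red flat rectangular plate fixed to the bench, 150 long (x) by 84 wide (y) by 4 thick. Home of the red tote. Origin: centre of its underside, at bench level; its top is 4 above.
- pad_blue: blue flat rectangular plate fixed to the bench, 150 long (x) by 84 wide (y) by 4 thick. Home of the blue tote. Origin: centre of its underside, at bench level; its top is 4 above.
- pad_yellow: yellow flat rectangular plate fixed to the bench, 150 long (x) by 84 wide (y) by 4 thick. Home of the yellow tote. Origin: centre of its underside, at bench level; its top is 4 above.
- pad_grey: grey flat rectangular plate fixed to the bench, 150 long (x) by 84 wide (y) by 4 thick. Free spot: starts empty, belongs to no tote. Origin: centre of its underside, at bench level; its top is 4 above.
- jar: amber glass jar with brass lid, 48 across, 70 high, loose, standing on the bench among the totes. Origin: centre of the underside.
- can: can with green label and steel top, 44 across, 70 high, loose, standing on the bench among the totes. Origin: centre of the underside.
Mind the look-alikes: they are no part of the job. Of the things shaped like the tote_yellow, the yellow one is meant. There is more than one size of the tote_red; the one meant has the size given above.

How it is judged (in metres and radians):
At the end, for the whole second after the job is handed in: Red, blue, yellow totes on their own plates: centre within 15 mm, axes within 0.2 rad either way, underside under 9 mm above bench. White stacked on blue: within 10 mm, 0.15 rad, underside 48-60 mm above blue underside. All tilted under 0.08 rad, slower than 0.02 m/s (horizontal distance between tote_red and pad_red below 0.015 m and z of tote_red in the frame of pad_red below 0.009 m and angle between the x axis of tote_red and the x axis of pad_red, either way round below 0.2 rad and angle between each of tote_red, tote_blue, tote_yellow, tote_white's own z axis and vertical below 0.08 rad and linear speed of each of tote_red, tote_blue, tote_yellow, tote_white below 0.02 m/s and horizontal distance between tote_blue and pad_blue below 0.015 m and z of tote_blue in the frame of pad_blue below 0.009 m and angle between the x axis of tote_blue and the x axis of pad_blue, either way round below 0.2 rad and horizontal distance between tote_yellow and pad_yellow below 0.015 m and z of tote_yellow in the frame of pad_yellow below 0.009 m and angle between the x axis of tote_yellow and the x axis of pad_yellow, either way round below 0.2 rad and horizontal distance between tote_white and tote_blue below 0.01 m and z of tote_white in the frame of tote_blue between 0.048 and 0.06 m and angle between the x axis of tote_white and the x axis of tote_blue, either way round below 0.15 rad); the robot touches nothing.
It fails at once if the jar is pushed more than 3 cm or knocked over (distance of jar from where it was at the start of the episode above 0.03 m or angle between jar's own z axis and vertical above 0.35 rad).
It fails at once if the can is pushed more than 3 cm or knocked over (distance of can from where it was at the start of the episode above 0.03 m or angle between can's own z axis and vertical above 0.35 rad).
It also fails if it takes over 144 s, if anything falls off the work surface, if the arm or the gripper's body presses on something with over 40 N, if the wrist force passes 120 N, or if a joint passes its speed limit or range.

ROBOT

A 6-joint arm with a two-finger parallel gripper is mounted at the origin on the work surface. World frame = base frame: x ahead of the robot, y to its left, z up, the work surface at z = 0. Lengths are in mm, angles in rad, forces in N, time in s.
With the tool pointing down it reaches from about 350 to 975 mm from the base axis. Payload 7.1 kg.
Tool frame: the origin (TCP) lies midway between the tips of the shut fingers; the grasp point (between the pads) lies 19 mm behind it (ctrl.grip_depth is the distance from the TCP to the grasp point, in mm); z points along the fingers, y is the line along which they close (so a half turn about z gives the same grasp; the last joint's range is limited). The gripper opens to 88 mm and grips with 3 to 60 N. Pads are 20 mm wide; open, the fingers measure 115 mm over their backs; the gripper's body (75 mm by 178 mm) begins 61 mm behind the grasp point.
Start: joints at [-1.275, 0.423, 1.63, -0, 1.089, -0.019], TCP at [193.534, -594.264, 222.675] pointing down, gripper open.
Joint ranges: [-3, 3], [-0.9, 2.11], [0.09, 2.58], [-1.31, 4.45], [0.11, 2.69], [-2.54, 2.54]. Speed limits (rad/s): [2.39, 2.39, 3.01, 3.14, 3.14, 3.14].

INTERFACE

Orientations are given as a rotation vector (axis times angle).
In Python, from workcell import get_obs, vision, ctrl gives the robot as it stands.
- The arm moves only by the tool step_arm, never from a script. Its argument "plan" is a list of rows, each a list of 7 numbers: the opening, from -1 (shut) to 1 (fully open), then the shift along the tool's x, y, z as a fraction of full scale, then the turn, a rotation vector about the tool's x, y, z as a fraction of full scale. In form: [[fingers, dx, dy, dz, wx, wy, wz], ...]. A call has 1 to 20 rows; each row shifts and turns the commanded pose from where the row before left it, along the tool's axes as they then stand; what a row does not reach is not made up. Full scale, the value 1, is 50 mm for a shift and 0.12 rad for a turn. A row lasts 1/8 s, in which the tool goes at most 62.5 mm and 10.7 degrees, less where a joint would pass 70% of its speed; a pose out of reach is approached as far as the arm can. A call with a number of a shift or a turn outside -1 to 1 is refused whole. A call with a gripper value outside its range is refused whole. The fingers move at their own pace and stop on an object; the grip force is fixed at half the most. Time passes only in rows, so rows that do not move let the fingers close. It gives the time, the measured TCP pose, the force, the opening and the grip force at its end, in the units of the state.
- get_obs(): the state, without advancing time (a new reading comes with each control period).
- vision.get_image(name): name is "side" or "top"; returns a dict with "pixels" (480x640x3 uint8, red, green, blue), "depth" (480x640 float32, mm along the optical axis (not along the pixel's ray), 0 where there is no reading), "fx", "fy", "cx", "cy" (pixels), "k1" (the pictures are not rectified: a ray, as slopes to the right and down, at radius r is drawn at 1 + k1 r^2 times it, then the intrinsics apply), "T" (4x4, takes a point from camera to world coordinates). Camera axes: x right, y down, z forward; pixel columns grow to the right and rows downward; lengths in mm; the calibration is good to about 2 mm. A picture is of the moment at which its call begins.
- ctrl.close_job(): hands the job in; it is judged then, once.
The state is a dict: "t": time; "qpos": joint angles; "qvel": joint speeds; "joint_torque": joint torques, N m; "ee_pos": TCP position; "orientation": TCP orientation; "ft_force": force on the tool from outside, world axes, zero at the start; "moment": the same for the moment, N m; "width": finger opening in mm; "grasp_force": force on a finger pad.
Only numpy, scipy, OpenCV 4.12 (cv2) and the standard library are available. Lean on these libraries where they do the work, as an engineer would, in place of code of your own. Each camera call takes 0.05 s, during which the arm holds its last target. There are 200 camera calls.

## Working session

There is one attempt and no reset: what is moved stays moved. The work goes in short steps, Python scripts to look and compute and a tool call to move; the robot and the scene stay as the last step left them, time stands still between calls to the robot, and variables do not carry over. Pictures are saved under pics/ and viewed, at most 14 in all, crops included, and the job is handed in when it is done.

Besides the shell and the picture viewer there is one more tool, called after "Call:" as name(argument=value, ...), one argument or row to a line, values as JSON. step_arm: Moves the arm, as the interface text tells. Its arguments: {"type":"object","properties":{"plan":{"type":"array","items":{"type":"array","items":{"type":"number","minimum":-1,"maximum":1}}}},"required":["plan"]}

```bash
mkdir -p pics
cat > h.py <<'E'
import numpy as np, cv2
from workcell import get_obs, vision, ctrl
from scipy.spatial.transform import Rotation as R
def cloud(im):
    h,w=im["depth"].shape
    u,v=np.meshgrid(np.arange(w),np.arange(h))
    K=np.array([[im["fx"],0,im["cx"]],[0,im["fy"],im["cy"]],[0,0,1.]])
    p=cv2.undistortPoints(np.stack([u,v],-1).reshape(-1,1,2).astype(float),K,np.array([im["k1"],0,0,0.])).reshape(h,w,2)
    d=im["depth"].astype(float)
    P=np.dstack([p*d[...,None],d])
    W=P@im["T"][:3,:3].T+im["T"][:3,3]
    W[d==0]=np.nan
    return W
E
python3 - <<'E'
from h import *
for n in("top","side"):
    im=vision.get_image(n); np.savez("pics/%s0.npz"%n,**im)
    cv2.imwrite("pics/%s0.png"%n,im["pixels"][...,::-1]); print(n,np.round(im["T"],2).tolist(),im["k1"],im["fx"])
print(get_obs())
E
```

```text
top [[-0.01, -1.0, 0.1, 427.54], [-1.0, 0.01, -0.01, -0.77], [0.01, -0.1, -1.0, 1338.73], [0.0, 0.0, 0.0, 1.0]] -0.023509188360368534 510.0869786498505
side [[-0.98, -0.11, 0.15, 353.34], [-0.18, 0.56, -0.81, 923.58], [0.01, -0.82, -0.57, 720.25], [0.0, 0.0, 0.0, 1.0]] -0.04552808848400724 548.5359316345938
{'t': 0.1, 'qpos': array([-1.27500325e+00,  4.23754041e-01,  1.63058796e+00,  3.61017489e-05,
        1.08861667e+00, -1.89848836e-02]), 'qvel': array([-0.0006072 , -0.00144105, -0.00144931, -0.00052137, -0.00035445,
       -0.00075396]), 'joint_torque': array([ 3.01879454e-04, -5.45614707e+01, -2.74323481e+01,  6.45539956e-02,
        1.88339112e-02, -3.24895575e-05]), 'ee_pos': array([ 193.40184568, -593.8030458 ,  221.99598264]), 'orientation': array([-3.10142578e+00, -4.92174475e-01,  2.46179937e-04]), 'ft_force': array([-0.48875455,  0.32094625,  0.74671286]), 'moment': array([0.0249705 , 0.00978675, 0.00814178]), 'grasp_force': 0.0, 'width': 87.91546285278659}
```

View pics/top0.png

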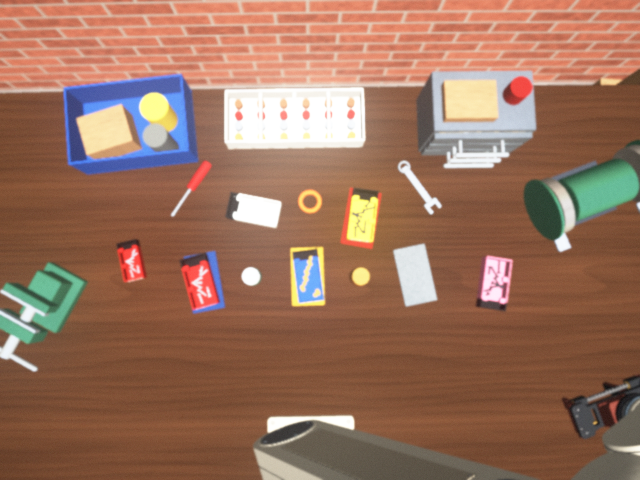

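View pics/side0.png

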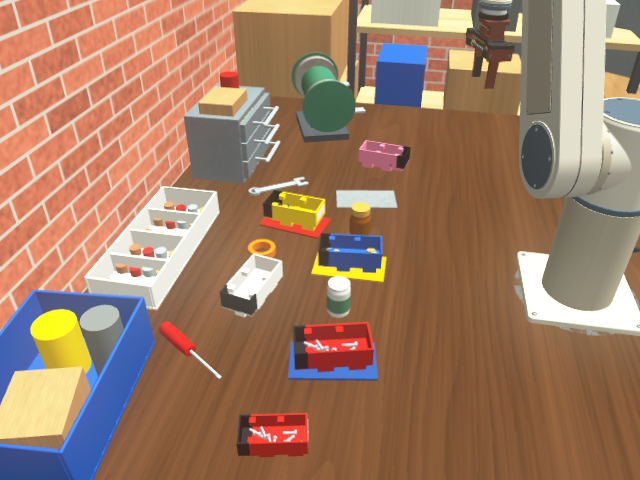

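The top view shows red on the blue plate (200,282), blue on the yellow plate (308,277) and yellow on the red plate (361,218). The grey plate is empty (415,274). White is at (255,210), the can at (251,276) and the jar at (361,276).

Look-alikes are a small red tote (131,261) and a pink tote (495,282). The red tote meant should be the larger one at (200,282), and the yellow tote is at (361,218). I'll check sizes and view a crop.

```bash
cat > m.py <<'E'
from h import *
def rect(xy):
    (c,s,a)=cv2.minAreaRect(xy.astype(np.float32))
    if s[0]<s[1]: s=s[::-1]; a+=90
    a=(a+90)%180-90
    return np.round(c,1),np.round(s,1),round(a,1)
def blob(W,sel,near,r):
    m=(sel&(np.hypot(W[...,0]-near[0],W[...,1]-near[1])<r)).astype(np.uint8)
    n,l,st,_=cv2.connectedComponentsWithStats(m)
    if n<2: return None
    return l==1+np.argmax(st[1:,4])
E
python3 - <<'E'
from m import *
for n in ("top","side"):
    im=dict(np.load("pics/%s0.npz"%n)); W=cloud(im)
    if n=="top":
        T=W
        px=dict(red=(200,282),blue=(308,277),yellow=(361,218),white=(255,210),small=(131,261),pink=(495,282),grey=(415,274),can=(251,276),jar=(361,276))
        near={k:np.nanmedian(W[v-6:v+6,u-6:u+6].reshape(-1,3),0) for k,(u,v) in px.items()}
    print(n)
    hsv=cv2.cvtColor(im["pixels"],cv2.COLOR_RGB2HSV)
    for k,c in near.items():
        z=W[...,2]
        if k=="grey": sel=(z<12)&(z>-8)&(hsv[...,1]<70)&(hsv[...,2]>90)
        elif k in("can","jar"): sel=(z>60)
        else: sel=(z>48)&(z<75)
        b=blob(W,sel,c,110)
        if b is None: print(k,c);continue
        print(k,np.round(c),rect(W[b][:,:2]),np.round(np.nanpercentile(z[b],[5,50,95]),1),b.sum())
im=dict(np.load("pics/top0.npz"))
cv2.imwrite("pics/c0.png",cv2.resize(im["pixels"][180:320,100:390,::-1],None,fx=2.7,fy=2.7,interpolation=cv2.INTER_CUBIC))
E
```

```text
top
red [452. 276.  26.] (array([453.4, 273.6]), array([130.5,  66.3]), 15.1) [50.  57.5 62.6] 402
blue [461.  -1.  26.] (array([463.2,  -0.8]), array([130.7,  64.7]), 6.6) [52.6 58.3 63.1] 313
yellow [ 612. -140.   29.] (array([ 616.2, -142.7]), array([131.5,  65.4]), -8.1) [50.4 58.2 63.2] 361
white [638. 135.  21.] (array([634. , 137.1]), array([131.1,  66. ]), 77.3) [49.3 54.  59. ] 332
small [510.35952738 458.12889517  17.15546003]
pink [ 441. -483.   26.] (array([ 436.3, -474.4]), array([131.1,  65.7]), -10.4) [49.2 54.6 59.5] 417
grey [ 465. -281.    4.] (array([ 463., -282.]), array([155.3,  90.2]), 11.0) [-1.3  4.   8.3] 1986
can [466. 140.  70.] (array([464.2, 142.2]), array([40.7, 39.5]), -26.8) [64.8 69.6 73.7] 223
jar [ 461. -132.   70.] (array([ 459.6, -131.5]), array([41.3, 41.1]), 55.3) [65.6 70.  74.5] 239
side
red [452. 276.  26.] (array([456.4, 278.2]), array([130.8,  68.7]), 15.9) [48.9 55.8 59.5] 1129
blue [461.  -1.  26.] (array([466.7,   5. ]), array([130. ,  70.8]), 6.0) [48.6 55.1 59.6] 738
yellow [ 612. -140.   29.] (array([ 619.6, -137.9]), array([132.2,  72.8]), -8.8) [48.8 54.6 58.9] 609
white [638. 135.  21.] (array([637.1, 142. ]), array([133. ,  68.1]), 78.8) [48.6 52.2 55.5] 626
small [510.35952738 458.12889517  17.15546003]
pink [ 441. -483.   26.] (array([ 440.1, -470.8]), array([132.2,  80.3]), -11.1) [48.3 51.6 55.5] 295
grey [ 465. -281.    4.] (array([ 465.3, -281.4]), array([152.9, 104.4]), 9.7) [-1.6  1.8  4.5] 1007
can [466. 140.  70.] (array([467. , 147.2]), array([43.4, 39.6]), 83.1) [61.2 68.2 70.4] 309
jar [ 461. -132.   70.] (array([ 462.6, -126. ]), array([44. , 43.3]), 53.5) [61.5 67.5 70. ] 203
```

View pics/c0.png

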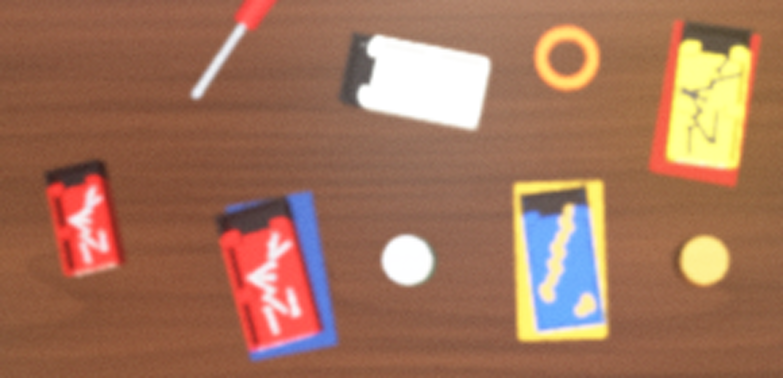

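The crop confirms it: the tote at (200,282) measures 130 x 66 and is the red one meant, while (131,261) is the ~100 mm small copy. The only yellow tote is at (361,218). My plan is red to grey, blue to blue, yellow to yellow, red to red, then white on top.

```bash
cat > go.py <<'E'
# usage: go.py x y z yawdeg  -> rotation first, then shifts in the turned tool axes
import sys
from h import *
x,y,z,yaw=map(float,sys.argv[1:5]); o=get_obs(); M=R.from_rotvec(o["orientation"]).as_matrix()
cur=np.degrees(np.arctan2(M[1,0],M[0,0])); dy=(yaw-cur+180)%360-180
a=np.radians(yaw); X=np.array([np.cos(a),np.sin(a)]); Y=np.array([np.sin(a),-np.cos(a)])
d=np.array([x,y])-o["ee_pos"][:2]
tilt=R.from_matrix(M.T).apply([0,0,-1])
print("t",round(o["t"],2),"tcp",o["ee_pos"].round(1),"yaw",cur.round(2),"tilt tool z:",tilt.round(4),"w",round(o["width"],1),"F",o["ft_force"].round(1))
print("wz tot",round(-np.radians(dy)/.12,3),"dx tot",(d@X/50).round(3),"dy tot",(d@Y/50).round(3),"dz tot",((o["ee_pos"][2]-z)/50).round(3))
b=np.radians(cur);print("without turning dx,dy",(d@[np.cos(b),np.sin(b)]/50).round(3),(d@[np.sin(b),-np.cos(b)]/50).round(3))
E
python3 go.py 453.4 -594 160 15.1; python3 go.py 453.4 273.6 160 15.1
```

```text
t 0.1 tcp [ 193.4 -593.8  222. ] yaw 18.03 tilt tool z: [-1.0e-04  1.4e-03  1.0e+00] w 87.9 F [-0.5  0.3  0.7]
wz tot 0.427 dx tot 5.019 dy tot 1.358 dz tot 1.24
without turning dx,dy 4.943 1.614
t 0.1 tcp [ 193.4 -593.8  222. ] yaw 18.03 tilt tool z: [-1.0e-04  1.4e-03  1.0e+00] w 87.9 F [-0.5  0.3  0.7]
wz tot 0.427 dx tot 9.54 dy tot -15.394 dz tot 1.24
without turning dx,dy 10.315 -14.886
```

Call:
step_arm(
  plan=[
    [1,0.6,0.17,0.15,0,0,0.43],
    [1,0.63,0.17,0.15,0,0,0],
    [1,0.63,0.17,0.15,0,0,0],
    [1,0.63,0.17,0.15,0,0,0],
    [1,0.63,0.17,0.15,0,0,0],
    [1,0.63,0.17,0.15,0,0,0],
    [1,0.63,0.17,0.15,0,0,0],
    [1,0.63,0.17,0.15,0,0,0],
    [1,0.19,-0.7,0,0,0,0],
    [1,0.19,-0.7,0,0,0,0],
    [1,0.19,-0.7,0,0,0,0],
    [1,0.19,-0.7,0,0,0,0],
    [1,0.19,-0.7,0,0,0,0],
    [1,0.19,-0.7,0,0,0,0],
    [1,0.19,-0.7,0,0,0,0],
    [1,0.19,-0.7,0,0,0,0],
    [1,0.19,-0.7,0,0,0,0],
    [1,0.19,-0.7,0,0,0,0],
    [1,0.19,-0.7,0,0,0,0],
    [1,0.19,-0.7,0,0,0,0],
  ],
)

```text
t: 2.6
ee_pos: [453.6, -156.7, 162.5]
orientation: [-3.114, -0.412, 0.001]
ft_force: [-0.3, -0.3, -0.5]
width: 88.1
grasp_force: 0.0
```

```bash
python3 go.py 453.4 273.6 22 15.1
```

```text
t 2.6 tcp [ 453.6 -156.7  162.5] yaw 15.07 tilt tool z: [3.e-04 3.e-04 1.e+00] w 88.1 F [-0.3 -0.3 -0.5]
wz tot -0.004 dx tot 2.239 dy tot -8.311 dz tot 2.81
without turning dx,dy 2.234 -8.312
```

Call:
step_arm(
  plan=[
    [1,0.187,-0.69,0,0,0,0],
    [1,0.187,-0.69,0,0,0,0],
    [1,0.187,-0.69,0,0,0,0],
    [1,0.187,-0.69,0,0,0,0],
    [1,0.187,-0.69,0,0,0,0],
    [1,0.187,-0.69,0,0,0,0],
    [1,0.187,-0.69,0,0,0,0],
    [1,0.187,-0.69,0,0,0,0],
    [1,0.187,-0.69,0,0,0,0],
    [1,0.187,-0.69,0,0,0,0],
    [1,0.187,-0.69,0,0,0,0],
    [1,0.187,-0.69,0,0,0,0],
    [1,0,0,0,0,0,0],
    [1,0,0,0,0,0,0],
  ],
)

```text
t: 4.35
ee_pos: [454.0, 270.4, 162.3]
orientation: [3.114, 0.413, -0.002]
ft_force: [0.0, 0.0, 0.2]
width: 87.9
grasp_force: 0.0
```

```bash
python3 go.py 453.4 273.6 22 15.1
```

```text
t 4.35 tcp [454.  270.4 162.3] yaw 15.11 tilt tool z: [ 1.2e-03 -5.0e-04  1.0e+00] w 87.9 F [0.  0.  0.2]
wz tot 0.001 dx tot 0.006 dy tot -0.065 dz tot 2.806
without turning dx,dy 0.006 -0.065
```

Call:
step_arm(
  plan=[
    [1,0,-0.065,0.4,0,0,0],
    [1,0,0,0.4,0,0,0],
    [1,0,0,0.4,0,0,0],
    [1,0,0,0.4,0,0,0],
    [1,0,0,0.4,0,0,0],
    [1,0,0,0.4,0,0,0],
    [1,0,0,0.4,0,0,0],
    [1,0,0,0,0,0,0],
    [-1,0,0,0,0,0,0],
    [-1,0,0,0,0,0,0],
    [-1,0,0,0,0,0,0],
    [-1,0,0,0,0,0,0],
    [-1,0,0,0,0,0,0],
  ],
)

```text
t: 5.98
ee_pos: [454.2, 274.4, 23.5]
orientation: [-3.114, -0.412, -0.002]
ft_force: [-0.7, -1.8, 5.9]
width: 64.0
grasp_force: 30.0
```

Call:
step_arm(
  plan=[
    [-1,0,0,-0.2,0,0,0],
    [-1,0,0,-0.4,0,0,0],
    [-1,0,0,-0.5,0,0,0],
    [-1,0,0,-0.5,0,0,0],
    [-1,0,0,-0.5,0,0,0.33],
    [-1,0,0,-0.4,0,0,0.34],
    [-1,-0.114,0.68,0,0,0,0],
    [-1,-0.114,0.68,0,0,0,0],
    [-1,-0.114,0.68,0,0,0,0],
    [-1,-0.114,0.68,0,0,0,0],
    [-1,-0.114,0.68,0,0,0,0],
    [-1,-0.114,0.68,0,0,0,0],
    [-1,-0.114,0.68,0,0,0,0],
    [-1,-0.114,0.68,0,0,0,0],
    [-1,-0.114,0.68,0,0,0,0],
    [-1,-0.114,0.68,0,0,0,0],
    [-1,-0.114,0.68,0,0,0,0],
    [-1,-0.114,0.68,0,0,0,0],
    [-1,-0.114,0.68,0,0,0,0],
    [-1,-0.114,0.68,0,0,0,0],
  ],
)

```text
t: 8.48
ee_pos: [461.3, -209.4, 148.0]
orientation: [-3.128, -0.287, 0.0]
ft_force: [0.3, 0.5, -2.5]
width: 63.9
grasp_force: 30.0
```

Call:
step_arm(
  plan=[
    [-1,-0.114,0.68,0,0,0,0],
    [-1,-0.114,0.68,0,0,0,0],
    [-1,0,0,0,0,0,0],
    [-1,0,0,0,0,0,0],
  ],
)

```text
t: 8.98
ee_pos: [462.3, -276.7, 147.6]
orientation: [-3.128, -0.286, 0.001]
ft_force: [1.0, -0.1, -2.4]
width: 63.7
grasp_force: 30.0
```

```bash
python3 go.py 464 -281.7 24 10.5
```

```text
t 8.97 tcp [ 462.3 -276.7  147.6] yaw 10.46 tilt tool z: [7.e-04 9.e-04 1.e+00] w 63.7 F [ 1.  -0.1 -2.4]
wz tot -0.006 dx tot 0.015 dy tot 0.104 dz tot 2.472
without turning dx,dy 0.015 0.104
```

Call:
step_arm(
  plan=[
    [-1,0.015,0.1,0.4,0,0,0],
    [-1,0,0,0.5,0,0,0],
    [-1,0,0,0.5,0,0,0],
    [-1,0,0,0.5,0,0,0],
    [-1,0,0,0.35,0,0,0],
    [-1,0,0,0.2,0,0,0],
    [-1,0,0,0,0,0,0],
    [1,0,0,0,0,0,0],
    [1,0,0,0,0,0,0],
    [1,0,0,0,0,0,0],
    [1,0,0,0,0,0,0],
    [1,0,0,-0.5,0,0,0],
    [1,0,0,-0.5,0,0,0],
    [1,0,0,-0.5,0,0,0],
    [1,0,0,-0.5,0,0,0],
    [1,0,0,-0.5,0,0,0],
  ],
)

```text
t: 10.98
ee_pos: [464.4, -282.1, 151.1]
orientation: [3.128, 0.287, 0.0]
ft_force: [0.6, 0.7, 0.7]
width: 87.5
grasp_force: 0.0
```

```bash
cat > pads.py <<'E'
# pads.py tag : pose of exposed plates and of totes, both cameras
import sys; from m import *
for n in ("top","side"):
    im=vision.get_image(n); np.savez("pics/%s%s.npz"%(n,sys.argv[1]),**im); W=cloud(im); z=W[...,2]
    cv2.imwrite("pics/%s%s.png"%(n,sys.argv[1]),im["pixels"][...,::-1])
    hsv=cv2.cvtColor(im["pixels"],cv2.COLOR_RGB2HSV); H,S,V=[hsv[...,i].astype(int) for i in range(3)]
    sels=dict(blue=(H>100)&(H<130)&(S>110),yellow=(H>18)&(H<32)&(S>150)&(V>140),red=((H<6)|(H>174))&(S>170)&(V>100))
    near=dict(blue=(455,268),yellow=(463,0),red=(612,-140))
    for k in sels:
        b=blob(W,sels[k]&(abs(z)<14),near[k],100)
        if b is not None: print(n,"pad",k,rect(W[b][:,:2]),b.sum())
    for k,c in dict(b=(455,268),y=(463,0),r=(612,-140),g=(464,-282),white=(635,137)).items():
        b=blob(W,(z>48)&(z<75),c,80)
        if b is not None: print(n,"tote at",k,rect(W[b][:,:2]),np.median(z[b]).round(1),b.sum())
E
python3 pads.py 1; python3 go.py 463.2 -0.8 150 6.6
```

```text
top pad blue (array([452.6, 270.7]), array([148.5,  83.7]), 10.2) 1805
top pad yellow (array([463.5,   0.5]), array([153.7,  87.8]), 0.9) 398
top pad red (array([ 614.2, -142.7]), array([149.4,  83.4]), -10.9) 285
top tote at y (array([463.1,  -0.8]), array([130.5,  64.8]), 6.6) 58.6 312
top tote at r (array([ 616.6, -142.4]), array([132. ,  64.7]), -8.2) 58.0 363
top tote at g (array([ 513.7, -274.1]), array([66.1, 30.5]), -80.7) 58.5 137
top tote at white (array([634.2, 137.1]), array([131.5,  65.6]), 78.1) 53.9 331
side pad blue (array([455.3, 272.7]), array([149.5,  92.7]), 9.5) 3191
side pad yellow (array([466.4,   2.2]), array([155.,  98.]), 2.7) 778
side pad red (array([ 618.8, -139.3]), array([152.9,  94.7]), -10.6) 511
side tote at y (array([466.6,   3.9]), array([130.4,  72.7]), 7.4) 55.2 737
side tote at r (array([ 619.9, -136.9]), array([132.1,  73.1]), -7.9) 54.6 616
side tote at g (array([ 467.1, -277.2]), array([130.6,  76.8]), 9.7) 54.5 497
side tote at white (array([637.1, 142.4]), array([134.6,  68. ]), 78.6) 52.2 634
t 11.07 tcp [ 466.  -283.1  152.7] yaw 10.47 tilt tool z: [-0.0036 -0.0034  1.    ] w 87.9 F [-0.4  0.4  0.3]
wz tot 0.563 dx tot 0.594 dy tot -5.615 dz tot 0.054
without turning dx,dy 0.971 -5.563
```

View pics/top1.png

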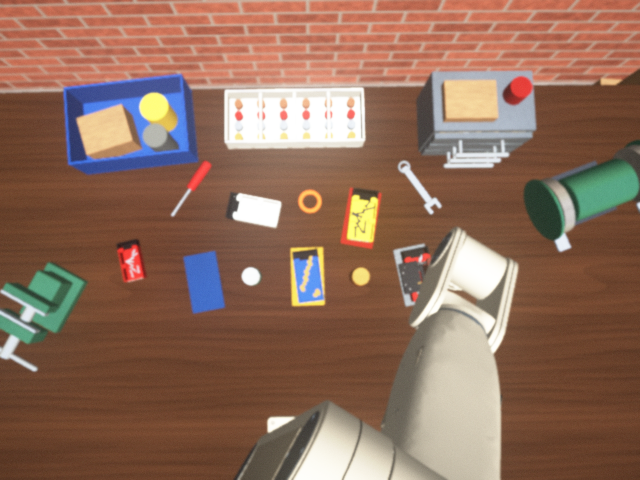

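The red tote is on the grey plate, the bare blue plate shows at (203,281), and everything else is unmoved. Blue tote next.

Call:
step_arm(
  plan=[
    [1,0,0,0,0,0,0.56],
    [1,0.066,-0.624,0,0,0,0],
    [1,0.066,-0.624,0,0,0,0],
    [1,0.066,-0.624,0,0,0,0],
    [1,0.066,-0.624,0,0,0,0],
    [1,0.066,-0.624,0,0,0,0],
    [1,0.066,-0.624,0,0,0,0],
    [1,0.066,-0.624,0,0,0,0],
    [1,0.066,-0.624,0,0,0,0],
    [1,0.066,-0.624,0,0,0,0],
    [1,0,0,0,0,0,0],
    [1,0,0,0,0,0,0],
  ],
)

```text
t: 12.58
ee_pos: [461.4, -0.2, 149.7]
orientation: [3.136, 0.182, -0.001]
ft_force: [-0.5, 0.2, 0.7]
width: 88.3
grasp_force: 0.0
```

```bash
python3 go.py 463.2 -0.8 22 6.6;python3 go.py 452.6 270.7 22 10.2
```

```text
t 12.57 tcp [ 4.614e+02 -2.000e-01  1.497e+02] yaw 6.65 tilt tool z: [ 7.e-04 -1.e-04  1.e+00] w 88.3 F [-0.5  0.2  0.7]
wz tot 0.007 dx tot 0.035 dy tot 0.016 dz tot 2.554
without turning dx,dy 0.035 0.016
t 12.57 tcp [ 4.614e+02 -2.000e-01  1.497e+02] yaw 6.65 tilt tool z: [ 7.e-04 -1.e-04  1.e+00] w 88.3 F [-0.5  0.2  0.7]
wz tot -0.516 dx tot 0.787 dy tot -5.364 dz tot 2.554
without turning dx,dy 0.453 -5.402
```

Call:
step_arm(
  plan=[
    [1,0.035,0.016,0.4,0,0,0],
    [1,0,0,0.5,0,0,0],
    [1,0,0,0.5,0,0,0],
    [1,0,0,0.5,0,0,0],
    [1,0,0,0.4,0,0,0],
    [1,0,0,0.25,0,0,0],
    [1,0,0,0,0,0,0],
    [-1,0,0,0,0,0,0],
    [-1,0,0,0,0,0,0],
    [-1,0,0,0,0,0,0],
    [-1,0,0,0,0,0,0],
    [-1,0,0,0,0,0,0],
    [-1,0,0,-0.2,0,0,0],
    [-1,0,0,-0.4,0,0,0],
    [-1,0,0,-0.5,0,0,0],
    [-1,0,0,-0.5,0,0,0],
    [-1,0,0,-0.5,0,0,-0.25],
    [-1,0,0,-0.4,0,0,-0.27],
  ],
)

```text
t: 14.82
ee_pos: [463.3, -0.4, 149.1]
orientation: [3.129, 0.281, 0.001]
ft_force: [0.2, -0.3, -2.1]
width: 63.8
grasp_force: 30.0
```

Call:
step_arm(
  plan=[
    [-1,0.084,-0.598,0,0,0,0],
    [-1,0.084,-0.598,0,0,0,0],
    [-1,0.084,-0.598,0,0,0,0],
    [-1,0.084,-0.598,0,0,0,0],
    [-1,0.084,-0.598,0,0,0,0],
    [-1,0.084,-0.598,0,0,0,0],
    [-1,0.084,-0.598,0,0,0,0],
    [-1,0.084,-0.598,0,0,0,0],
    [-1,0.084,-0.598,0,0,0,0],
    [-1,0,0,0,0,0,0],
    [-1,0,0,0,0,0,0],
  ],
)

```text
t: 16.2
ee_pos: [452.5, 270.5, 147.7]
orientation: [3.128, 0.28, -0.001]
ft_force: [0.5, -0.7, -2.2]
width: 63.8
grasp_force: 30.0
```

```bash
python3 go.py 452.6 270.7 23.5 10.2
```

```text
t 16.2 tcp [452.5 270.5 147.7] yaw 10.23 tilt tool z: [ 8.e-04 -5.e-04  1.e+00] w 63.8 F [ 0.5 -0.7 -2.2]
wz tot 0.004 dx tot 0.003 dy tot -0.003 dz tot 2.483
without turning dx,dy 0.003 -0.003
```

Call:
step_arm(
  plan=[
    [-1,0,0,0.4,0,0,0],
    [-1,0,0,0.5,0,0,0],
    [-1,0,0,0.5,0,0,0],
    [-1,0,0,0.5,0,0,0],
    [-1,0,0,0.35,0,0,0],
    [-1,0,0,0.22,0,0,0],
    [-1,0,0,0,0,0,0],
    [1,0,0,0,0,0,0],
    [1,0,0,0,0,0,0],
    [1,0,0,0,0,0,0],
    [1,0,0,0,0,0,0],
    [1,0,0,-0.5,0,0,0],
    [1,0,0,-0.5,0,0,0],
    [1,0,0,-0.5,0,0,0],
    [1,0,0,-0.5,0,0,0],
    [1,0,0,-0.5,0,0,0],
    [1,0,0,0,0,0,0],
  ],
)

```text
t: 18.32
ee_pos: [454.1, 271.8, 150.9]
orientation: [-3.127, -0.279, -0.006]
ft_force: [-0.4, -0.2, -0.9]
width: 87.8
grasp_force: 0.0
```

```bash
python3 pads.py 2; python3 go.py 616.4 -142.6 150 -8.2
```

```text
top pad blue (array([400.3, 234.7]), array([62.3, 37. ]), -31.5) 123
top pad yellow (array([4.632e+02, 4.000e-01]), array([154.3,  88.3]), 0.8) 1981
top pad red (array([ 614.3, -142.6]), array([149.6,  83. ]), -10.9) 273
top tote at b (array([403.7, 236.5]), array([49.8, 24.8]), -29.6) 57.0 50
top tote at r (array([ 616.6, -142.3]), array([131.7,  64.8]), -8.4) 58.2 362
top tote at g (array([ 464.1, -283.8]), array([130.5,  66.1]), 10.8) 58.2 402
top tote at white (array([634.4, 137. ]), array([130.6,  66.1]), 77.8) 54.3 336
side pad blue (array([454.6, 277.1]), array([150.2,  87.6]), 10.3) 1369
side pad yellow (array([423.5,  -1. ]), array([99.2, 67.4]), -89.0) 673
side pad red (array([ 625.7, -111.5]), array([148.5,  36.4]), -11.8) 358
side tote at b (array([455.7, 274.1]), array([130.1,  69.4]), 10.3) 55.7 1138
side tote at r (array([ 623.6, -137.9]), array([124.4,  72. ]), -8.3) 54.5 486
side tote at g (array([ 436.5, -283.9]), array([71.2, 66.8]), -79.2) 53.8 248
side tote at white (array([636.5, 141.5]), array([135. ,  66.8]), 78.8) 52.2 621
t 18.43 tcp [452.8 271.  148.8] yaw 10.2 tilt tool z: [ 0. -0.  1.] w 87.6 F [-0.7 -0.6 -0.1]
wz tot 2.676 dx tot 4.418 dy tot 7.721 dz tot -0.023
without turning dx,dy 1.755 8.721
```

Call:
step_arm(
  plan=[
    [1,0,0,0,0,0,0.67],
    [1,0,0,0,0,0,0.67],
    [1,0,0,0,0,0,0.67],
    [1,0,0,0,0,0,0.67],
    [1,0.368,0.643,0,0,0,0],
    [1,0.368,0.643,0,0,0,0],
    [1,0.368,0.643,0,0,0,0],
    [1,0.368,0.643,0,0,0,0],
    [1,0.368,0.643,0,0,0,0],
    [1,0.368,0.643,0,0,0,0],
    [1,0.368,0.643,0,0,0,0],
    [1,0.368,0.643,0,0,0,0],
    [1,0.368,0.643,0,0,0,0],
    [1,0.368,0.643,0,0,0,0],
    [1,0.368,0.643,0,0,0,0],
    [1,0.368,0.643,0,0,0,0],
    [1,0,0,0,0,0,0],
    [1,0,0,0,0,0,0],
  ],
)

```text
t: 20.68
ee_pos: [615.2, -141.7, 147.7]
orientation: [-3.133, 0.226, 0.004]
ft_force: [0.7, 0.3, 0.7]
width: 88.0
grasp_force: 0.0
```

```bash
python3 go.py 616.4 -142.6 22 -8.2
```

```text
t 20.68 tcp [ 615.2 -141.7  147.7] yaw -8.25 tilt tool z: [2.7e-03 5.0e-04 1.0e+00] w 88.0 F [0.7 0.3 0.7]
wz tot -0.007 dx tot 0.026 dy tot 0.014 dz tot 2.514
without turning dx,dy 0.026 0.014
```

Call:
step_arm(
  plan=[
    [1,0.026,0.014,0.4,0,0,0],
    [1,0,0,0.5,0,0,0],
    [1,0,0,0.5,0,0,0],
    [1,0,0,0.5,0,0,0],
    [1,0,0,0.4,0,0,0],
    [1,0,0,0.21,0,0,0],
    [1,0,0,0,0,0,0],
    [-1,0,0,0,0,0,0],
    [-1,0,0,0,0,0,0],
    [-1,0,0,0,0,0,0],
    [-1,0,0,0,0,0,0],
    [-1,0,0,0,0,0,0],
    [-1,0,0,-0.2,0,0,0],
    [-1,0,0,-0.4,0,0,0],
    [-1,0,0,-0.5,0,0,-0.3],
    [-1,0,0,-0.5,0,0,-0.35],
    [-1,0,0,-0.5,0,0,-0.35],
    [-1,0,0,-0.4,0,0,-0.31],
    [-1,0,0,0,0,0,0],
  ],
)

```text
t: 23.05
ee_pos: [618.7, -143.5, 151.0]
orientation: [3.141, 0.021, 0.006]
ft_force: [-0.7, -0.3, -2.1]
width: 63.9
grasp_force: 30.0
```

```bash
python3 go.py 463.3 0.4 23.5 0.8
```

```text
t 23.05 tcp [ 618.7 -143.5  151. ] yaw 0.78 tilt tool z: [-0.0037 -0.001   1.    ] w 63.9 F [-0.7 -0.3 -2.1]
wz tot -0.004 dx tot -3.067 dy tot -2.921 dz tot 2.55
without turning dx,dy -3.068 -2.92
```

Call:
step_arm(
  plan=[
    [-1,-0.433,-0.415,0,0,0,0],
    [-1,-0.433,-0.415,0,0,0,0],
    [-1,-0.433,-0.415,0,0,0,0],
    [-1,-0.433,-0.415,0,0,0,0],
    [-1,-0.433,-0.415,0,0,0,0],
    [-1,-0.433,-0.415,0,0,0,0],
    [-1,-0.433,-0.415,0,0,0,0],
    [-1,0,0,0,0,0,0],
    [-1,0,0,0,0,0,0],
    [-1,0,0,0,0,0,0],
  ],
)

```text
t: 24.3
ee_pos: [464.8, -0.5, 148.6]
orientation: [3.141, 0.02, 0.001]
ft_force: [0.8, 0.0, -1.6]
width: 64.1
grasp_force: 30.0
```

```bash
python3 go.py 463.3 0.4 23.5 0.8
```

```text
t 24.3 tcp [464.8  -0.5 148.6] yaw 0.74 tilt tool z: [-4.e-04 -1.e-04  1.e+00] w 64.1 F [ 0.8  0.  -1.6]
wz tot -0.009 dx tot -0.029 dy tot -0.018 dz tot 2.502
without turning dx,dy -0.029 -0.018
```

Call:
step_arm(
  plan=[
    [-1,-0.029,-0.018,0.4,0,0,0],
    [-1,0,0,0.5,0,0,0],
    [-1,0,0,0.5,0,0,0],
    [-1,0,0,0.5,0,0,0],
    [-1,0,0,0.35,0,0,0],
    [-1,0,0,0.23,0,0,0],
    [-1,0,0,0,0,0,0],
    [1,0,0,0,0,0,0],
    [1,0,0,0,0,0,0],
    [1,0,0,0,0,0,0],
    [1,0,0,0,0,0,0],
    [1,0,0,-0.5,0,0,0],
    [1,0,0,-0.5,0,0,0],
    [1,0,0,-0.5,0,0,0],
    [1,0,0,-0.5,0,0,0],
    [1,0,0,-0.5,0,0,0],
    [1,0,0,0,0,0,0],
  ],
)

```text
t: 26.42
ee_pos: [463.8, 0.9, 151.2]
orientation: [3.141, 0.021, 0.006]
ft_force: [0.3, 0.7, -0.5]
width: 88.1
grasp_force: 0.0
```

```bash
python3 pads.py 3; python3 go.py 464.1 -283.5 150 10.8
```

```text
top pad blue (array([452.4, 269.5]), array([147.8,  81.3]), 9.5) 335
top pad red (array([ 615.9, -143.9]), array([152.5,  86.2]), -11.4) 1780
top tote at b (array([452.5, 269.5]), array([130.5,  66.4]), 10.1) 57.3 390
top tote at y (array([405.5,  -2.3]), array([62.4, 17.5]), 89.2) 59.1 53
top tote at g (array([ 464.2, -284. ]), array([130.3,  66. ]), 10.8) 58.4 398
top tote at white (array([634.4, 137.4]), array([131. ,  65.5]), 78.0) 54.0 323
side pad blue (array([454.8, 276. ]), array([149.8,  86.2]), 9.9) 1367
side pad yellow (array([466.4,   2.4]), array([154.9,  97.1]), 2.4) 922
side pad red (array([ 617.2, -143. ]), array([151.2, 100.2]), -10.4) 1276
side tote at b (array([455.3, 274.7]), array([130.4,  71.5]), 9.9) 55.6 1152
side tote at y (array([464.1,   3.4]), array([130.9,  71.6]), 0.7) 55.0 750
side tote at g (array([ 433.5, -284.6]), array([73.1, 62.1]), -80.4) 54.3 223
side tote at white (array([637.1, 141.9]), array([136.1,  66.5]), 78.9) 52.3 634
t 26.52 tcp [462.3   0.9 149.3] yaw 0.78 tilt tool z: [-0. -0.  1.] w 88.0 F [ 0.7  0.3 -0. ]
wz tot -1.457 dx tot -1.03 dy tot 5.594 dz tot -0.013
without turning dx,dy -0.041 5.688
```

View pics/top3.png

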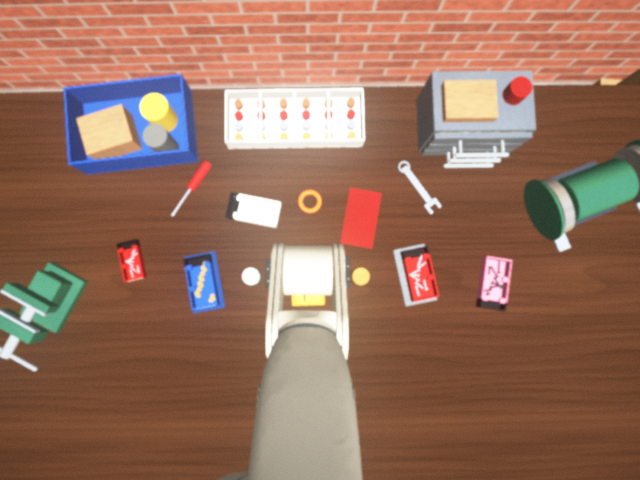

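Blue sits centred on the blue plate, yellow is under the arm on its own plate, and the red plate is now bare (361,218). Red goes home next.

Call:
step_arm(
  plan=[
    [1,0,0,0,0,0,-0.72],
    [1,0,0,0,0,0,-0.72],
    [1,-0.114,0.62,0,0,0,0],
    [1,-0.114,0.62,0,0,0,0],
    [1,-0.114,0.62,0,0,0,0],
    [1,-0.114,0.62,0,0,0,0],
    [1,-0.114,0.62,0,0,0,0],
    [1,-0.114,0.62,0,0,0,0],
    [1,-0.114,0.62,0,0,0,0],
    [1,-0.114,0.62,0,0,0,0],
    [1,-0.114,0.62,0,0,0,0],
    [1,0,0,0,0,0,0],
    [1,0,0,0,0,0,0],
    [1,0,0,0,0,0,0],
  ],
)

```text
t: 28.28
ee_pos: [463.5, -281.6, 149.1]
orientation: [-3.127, -0.294, 0.002]
ft_force: [0.6, 0.1, -0.8]
width: 87.7
grasp_force: 0.0
```

```bash
python3 go.py 464.1 -283 22 10.7
```

```text
t 28.27 tcp [ 463.5 -281.6  149.1] yaw 10.73 tilt tool z: [9.e-04 1.e-03 1.e+00] w 87.7 F [ 0.6  0.1 -0.8]
wz tot 0.005 dx tot 0.007 dy tot 0.029 dz tot 2.543
without turning dx,dy 0.007 0.029
```

Call:
step_arm(
  plan=[
    [1,0.007,0.029,0.4,0,0,0],
    [1,0,0,0.5,0,0,0],
    [1,0,0,0.5,0,0,0],
    [1,0,0,0.5,0,0,0],
    [1,0,0,0.4,0,0,0],
    [1,0,0,0.24,0,0,0],
    [1,0,0,0,0,0,0],
    [-1,0,0,0,0,0,0],
    [-1,0,0,0,0,0,0],
    [-1,0,0,0,0,0,0],
    [-1,0,0,0,0,0,0],
    [-1,0,0,0,0,0,0],
    [-1,0,0,-0.2,0,0,0],
    [-1,0,0,-0.4,0,0,0.3],
    [-1,0,0,-0.5,0,0,0.6],
    [-1,0,0,-0.5,0,0,0.7],
    [-1,0,0,-0.5,0,0,0.7],
    [-1,0,0,-0.4,0,0,0.6],
    [-1,0,0,0,0,0,0.26],
    [-1,0,0,0,0,0,0],
  ],
)

```text
t: 30.78
ee_pos: [464.0, -283.9, 147.1]
orientation: [-3.127, 0.301, 0.001]
ft_force: [-0.2, -0.4, -2.4]
width: 64.2
grasp_force: 30.0
```

```bash
python3 go.py 615 -143 23.5 -11
```

```text
t 30.77 tcp [ 464.  -283.9  147.1] yaw -11.0 tilt tool z: [8.e-04 3.e-04 1.e+00] w 64.2 F [-0.2 -0.4 -2.4]
wz tot -0.001 dx tot 2.427 dy tot -3.343 dz tot 2.473
without turning dx,dy 2.427 -3.343
```

Call:
step_arm(
  plan=[
    [-1,0.303,-0.417,0,0,0,0],
    [-1,0.303,-0.417,0,0,0,0],
    [-1,0.303,-0.417,0,0,0,0],
    [-1,0.303,-0.417,0,0,0,0],
    [-1,0.303,-0.417,0,0,0,0],
    [-1,0.303,-0.417,0,0,0,0],
    [-1,0.303,-0.417,0,0,0,0],
    [-1,0.303,-0.417,0,0,0,0],
    [-1,0,0,0,0,0,0],
    [-1,0,0,0,0,0,0],
    [-1,0,0,0,0,0,0],
  ],
)

```text
t: 32.15
ee_pos: [614.8, -144.1, 147.6]
orientation: [3.127, -0.303, -0.001]
ft_force: [-0.6, 0.5, -2.0]
width: 64.0
grasp_force: 30.0
```

```bash
python3 go.py 615 -143 23.5 -11
```

```text
t 32.15 tcp [ 614.8 -144.1  147.6] yaw -11.08 tilt tool z: [ 6.e-04 -1.e-04  1.e+00] w 64.0 F [-0.6  0.5 -2. ]
wz tot -0.011 dx tot -0.0 dy tot -0.022 dz tot 2.481
without turning dx,dy -0.0 -0.022
```

Call:
step_arm(
  plan=[
    [-1,0,-0.02,0.4,0,0,0],
    [-1,0,0,0.5,0,0,0],
    [-1,0,0,0.5,0,0,0],
    [-1,0,0,0.5,0,0,0],
    [-1,0,0,0.35,0,0,0],
    [-1,0,0,0.22,0,0,0],
    [-1,0,0,0,0,0,0],
    [1,0,0,0,0,0,0],
    [1,0,0,0,0,0,0],
    [1,0,0,0,0,0,0],
    [1,0,0,0,0,0,0],
    [1,0,0,-0.5,0,0,0],
    [1,0,0,-0.5,0,0,0],
    [1,0,0,-0.5,0,0,0],
    [1,0,0,-0.5,0,0,0],
    [1,0,0,-0.5,0,0,0],
    [1,0,0,0,0,0,0],
  ],
)

```text
t: 34.28
ee_pos: [616.9, -143.0, 151.1]
orientation: [3.126, -0.302, 0.007]
ft_force: [-0.8, -0.1, -0.4]
width: 87.9
grasp_force: 0.0
```

```bash
python3 go.py 634.4 137.2 150 78
```

```text
t 34.27 tcp [ 616.9 -143.   151.1] yaw -11.05 tilt tool z: [-4.2e-03 -2.0e-04  1.0e+00] w 87.9 F [-0.8 -0.1 -0.4]
wz tot -12.952 dx tot 5.555 dy tot -0.823 dz tot 0.023
without turning dx,dy -0.731 -5.567
```

Call:
step_arm(
  plan=[
    [1,-0.078,-0.618,0,0,0,0],
    [1,-0.078,-0.618,0,0,0,0],
    [1,-0.078,-0.618,0,0,0,0],
    [1,-0.078,-0.618,0,0,0,0],
    [1,-0.078,-0.618,0,0,0,0],
    [1,-0.078,-0.618,0,0,0,0],
    [1,-0.078,-0.618,0,0,0,0],
    [1,-0.078,-0.618,0,0,0,0],
    [1,-0.078,-0.618,0,0,0,0],
  ],
)

```text
t: 35.4
ee_pos: [633.6, 137.9, 147.6]
orientation: [3.126, -0.302, -0.003]
ft_force: [0.1, -0.1, 0.2]
width: 87.5
grasp_force: 0.0
```

Call:
step_arm(
  plan=[
    [1,0,0,0,0,0,-0.925],
    [1,0,0,0,0,0,-0.925],
    [1,0,0,0,0,0,-0.925],
    [1,0,0,0,0,0,-0.925],
    [1,0,0,0,0,0,-0.925],
    [1,0,0,0,0,0,-0.925],
    [1,0,0,0,0,0,-0.925],
    [1,0,0,0,0,0,-0.925],
    [1,0,0,0,0,0,-0.925],
    [1,0,0,0,0,0,-0.925],
    [1,0,0,0,0,0,-0.925],
    [1,0,0,0,0,0,-0.925],
    [1,0,0,0,0,0,-0.925],
    [1,0,0,0,0,0,-0.925],
    [1,0,0,0,0,0,0],
    [1,0,0,0,0,0,0],
  ],
)

```text
t: 37.4
ee_pos: [634.0, 136.9, 148.4]
orientation: [-2.443, -1.974, 0.002]
ft_force: [-0.3, -0.9, 0.0]
width: 87.9
grasp_force: 0.0
```

```bash
python3 pads.py 4; python3 go.py 634.4 137.2 18 78
```

```text
top pad blue (array([518.8, 310.6]), array([18.2,  1.8]), -78.1) 8
top pad yellow (array([4.635e+02, 4.000e-01]), array([154. ,  88.2]), 1.0) 630
top pad red (array([ 615. , -143.9]), array([153.2,  88.5]), -11.2) 510
top tote at b (array([485. , 303.3]), array([73.1, 29.9]), -16.7) 57.9 106
top tote at y (array([461.3,  -1.5]), array([130.3,  64.2]), 0.4) 58.4 311
top tote at r (array([ 615.3, -144.9]), array([131.7,  64.9]), -10.8) 58.2 358
top tote at white (array([637.5,  74.6]), array([49.3, 24.3]), 20.5) 54.9 43
side pad blue (array([454.9, 274.6]), array([149.6,  88. ]), 9.6) 1359
side pad yellow (array([466.9,   1.9]), array([154.4,  98.2]), 1.1) 921
side pad red (array([ 600.2, -139. ]), array([116.9, 100.5]), -11.1) 541
side tote at b (array([455.7, 273.8]), array([130.4,  69.2]), 10.6) 55.6 1137
side tote at y (array([464. ,   3.5]), array([130.9,  72.3]), 1.4) 55.0 734
side tote at r (array([ 590.4, -134.4]), array([75.8, 72.3]), -11.2) 54.3 328
side tote at white (array([637. , 141.3]), array([134.8,  66.3]), 78.9) 52.3 631
t 37.5 tcp [634.2 137.  148.8] yaw 77.91 tilt tool z: [2.e-04 5.e-04 1.e+00] w 88.1 F [-0.3 -0.6 -0.4]
wz tot -0.013 dx tot 0.006 dy tot 0.003 dz tot 2.615
without turning dx,dy 0.006 0.003
```

All three coloured totes measure within about 3 mm of their plates. White next.

Call:
step_arm(
  plan=[
    [1,0,0,0.4,0,0,0],
    [1,0,0,0.5,0,0,0],
    [1,0,0,0.5,0,0,0],
    [1,0,0,0.5,0,0,0],
    [1,0,0,0.4,0,0,0],
    [1,0,0,0.27,0,0,0],
    [1,0,0,0,0,0,0],
    [-1,0,0,0,0,0,0],
    [-1,0,0,0,0,0,0],
    [-1,0,0,0,0,0,0],
    [-1,0,0,0,0,0,0],
    [-1,0,0,0,0,0,0],
    [-1,0,0,-0.2,0,0,0],
    [-1,0,0,-0.4,0,0,0],
    [-1,0,0,-0.5,0,0,0],
    [-1,0,0,-0.5,0,0,0],
    [-1,0,0,-0.5,0,0,0],
    [-1,0,0,-0.5,0,0,0],
    [-1,0,0,0,0,0,0],
    [-1,0,0,0,0,0,0],
  ],
)

```text
t: 40.0
ee_pos: [633.9, 136.9, 150.4]
orientation: [-2.441, -1.977, 0.001]
ft_force: [-0.2, 0.3, -1.8]
width: 64.0
grasp_force: 30.0
```

```bash
python3 go.py 452.5 269.8 150 190.1
```

```text
t 40.0 tcp [633.9 136.9 150.4] yaw 77.99 tilt tool z: [2.e-04 5.e-04 1.e+00] w 64.0 F [-0.2  0.3 -1.8]
wz tot -16.306 dx tot 3.105 dy tot 3.253 dz tot 0.007
without turning dx,dy 1.846 -4.101
```

Call:
step_arm(
  plan=[
    [-1,0,0,0,0,0,-0.5],
    [-1,0,0,0,0,0,-0.93],
    [-1,0,0,0,0,0,-0.93],
    [-1,0,0,0,0,0,-0.93],
    [-1,0,0,0,0,0,-0.93],
    [-1,0,0,0,0,0,-0.93],
    [-1,0,0,0,0,0,-0.93],
    [-1,0,0,0,0,0,-0.93],
    [-1,0,0,0,0,0,-0.93],
    [-1,0,0,0,0,0,-0.93],
    [-1,0,0,0,0,0,-0.93],
    [-1,0,0,0,0,0,-0.93],
    [-1,0,0,0,0,0,-0.93],
    [-1,0,0,0,0,0,-0.93],
    [-1,0,0,0,0,0,-0.93],
    [-1,0,0,0,0,0,-0.93],
    [-1,0,0,0,0,0,-0.93],
    [-1,0,0,0,0,0,-0.93],
    [-1,0,0,0,0,0,0],
  ],
)

```text
t: 42.38
ee_pos: [633.5, 136.8, 149.2]
orientation: [0.276, -3.127, 0.0]
ft_force: [-0.5, -0.8, -2.1]
width: 63.8
grasp_force: 30.0
```

Call:
step_arm(
  plan=[
    [-1,0.31,0.325,0,0,0,0],
    [-1,0.31,0.325,0,0,0,0],
    [-1,0.31,0.325,0,0,0,0],
    [-1,0.31,0.325,0,0,0,0],
    [-1,0.31,0.325,0,0,0,0],
    [-1,0.31,0.325,0,0,0,0],
    [-1,0.31,0.325,0,0,0,0],
    [-1,0.31,0.325,0,0,0,0],
    [-1,0.31,0.325,0,0,0,0],
    [-1,0.31,0.325,0,0,0,0],
    [-1,0,0,0,0,0,0],
    [-1,0,0,0,0,0,0],
    [-1,0,0,0,0,0,0],
  ],
)

```text
t: 44.0
ee_pos: [453.8, 269.5, 150.7]
orientation: [-0.276, 3.129, 0.0]
ft_force: [-0.2, 0.5, -1.6]
width: 63.7
grasp_force: 30.0
```

```bash
python3 - <<'E'
from m import *
im=vision.get_image("side"); W=cloud(im); z=W[...,2]
cv2.imwrite("pics/side5.png",cv2.resize(im["pixels"][220:420,200:480,::-1],None,fx=2.5,fy=2.5,interpolation=cv2.INTER_CUBIC))
E
python3 go.py 452.5 269.8 77.5 190.1
```

```text
t 44.05 tcp [453.8 269.4 150.7] yaw -169.91 tilt tool z: [3.e-04 0.e+00 1.e+00] w 64.1 F [ 0.1 -0.4 -1.3]
wz tot -0.002 dx tot 0.024 dy tot 0.012 dz tot 1.464
without turning dx,dy 0.024 0.012
```

View pics/side5.png

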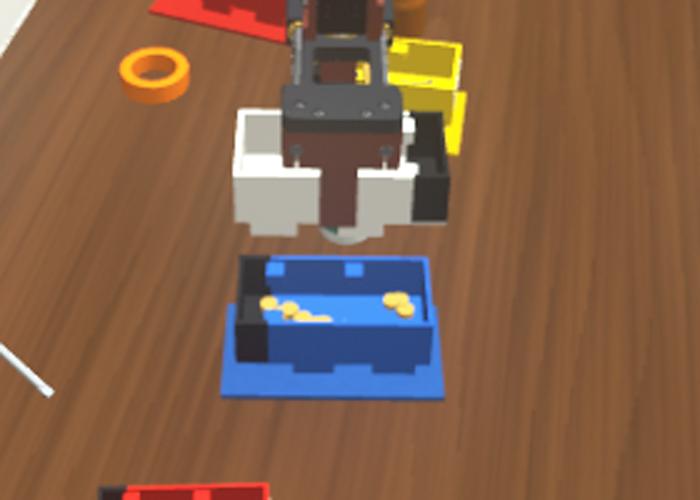

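White hangs level above blue, its black end (430,165) over blue's coloured end, with blue's black end at (253,310). Lowering gently.

Call:
step_arm(
  plan=[
    [-1,0.024,0.012,0.3,0,0,0],
    [-1,0,0,0.4,0,0,0],
    [-1,0,0,0.3,0,0,0],
    [-1,0,0,0.15,0,0,0],
    [-1,0,0,0.1,0,0,0],
    [-1,0,0,0.08,0,0,0],
    [-1,0,0,0.05,0,0,0],
    [-1,0,0,0.03,0,0,0],
    [-1,0,0,0,0,0,0],
    [-1,0,0,0,0,0,0],
  ],
)

```text
t: 45.3
ee_pos: [452.0, 270.2, 80.4]
orientation: [-0.277, 3.129, 0.0]
ft_force: [-0.6, 0.9, -2.1]
width: 64.0
grasp_force: 30.0
```

Call:
step_arm(
  plan=[
    [-1,0,0,0.03,0,0,0],
    [-1,0,0,0.03,0,0,0],
    [-1,0,0,0,0,0,0],
    [-1,0,0,0,0,0,0],
  ],
)

```text
t: 45.8
ee_pos: [452.1, 270.2, 78.5]
orientation: [-0.277, 3.129, 0.0]
ft_force: [-4.5, -2.3, 13.3]
width: 63.4
grasp_force: 30.0
```

Contact is at the ledge height expected, so I release.

Call:
step_arm(
  plan=[
    [1,0,0,0,0,0,0],
    [1,0,0,0,0,0,0],
    [1,0,0,0,0,0,0],
    [1,0,0,0,0,0,0],
    [1,0,0,0,0,0,0],
    [1,0,0,-0.3,0,0,0],
    [1,0,0,-0.5,0,0,0],
    [1,0,0,-0.5,0,0,0],
    [1,0,0,-0.5,0,0,0],
    [1,0,0,-0.5,0,0,0],
    [1,0.5,0.3,-0.3,0,0,0],
    [1,0.5,0.5,0,0,0,0],
    [1,0,0.6,0,0,0,0],
    [1,0,-0.6,0,0,0,0],
    [1,0,-0.6,0,0,0,0],
    [1,0,-0.6,0,0,0,0],
    [1,0,-0.6,0,0,0,0],
    [1,0,-0.6,0,0,0,0],
    [1,0,-0.6,0,0,0,0],
    [1,0,-0.6,0,0,0,0],
  ],
)

```text
t: 48.3
ee_pos: [427.6, 122.6, 208.2]
orientation: [-0.277, 3.128, 0.0]
ft_force: [0.7, 0.2, 0.2]
width: 88.0
grasp_force: 0.0
```

Call:
step_arm(
  plan=[
    [1,0,-0.6,0,0,0,0],
    [1,0,-0.6,0,0,0,0],
    [1,0,-0.6,0,0,0,0],
    [1,0,-0.6,0,0,0,0],
    [1,0,-0.6,0,0,0,0],
    [1,0,0,0,0,0,0],
    [1,0,0,0,0,0,0],
    [1,0,0,0,0,0,0],
  ],
)

```text
t: 49.3
ee_pos: [453.6, -23.4, 207.4]
orientation: [-0.279, 3.129, 0.0]
ft_force: [-0.2, 0.4, 0.5]
width: 87.9
grasp_force: 0.0
```

```bash
python3 pads.py 6
python3 - <<'E'
from m import *
for n in("top","side"):
    im=dict(np.load("pics/%s6.npz"%n)); W=cloud(im); z=W[...,2]
    b=blob(W,(z>95)&(z<130),(453,270),90)
    if b is not None: print(n,"white",rect(W[b][:,:2]),np.percentile(z[b],[5,50,95]).round(1),b.sum())
    for c in((464,142),(460,-131)):
        b=blob(W,(z>60)&(z<80),c,40)
        if b is not None: print(n,"can/jar",rect(W[b][:,:2]))
print(get_obs()["ee_pos"])
a=[cv2.imread("pics/side6.png"),cv2.imread("pics/top6.png")[180:320,150:450]]
cv2.imwrite("pics/t6.png",cv2.resize(a[1],None,fx=2.5,fy=2.5,interpolation=cv2.INTER_CUBIC))
E
```

```text
top pad blue (array([452.5, 238.8]), array([152.4,  49.4]), -5.4) 259
top pad red (array([ 614.9, -144. ]), array([148.8,  86.8]), -11.5) 392
top tote at b (array([458.4, 238.3]), array([128.6,   5.8]), 11.8) 58.1 92
top tote at y (array([399.4,  -2.2]), array([62.5,  7.4]), 86.9) 59.0 38
top tote at r (array([ 615. , -144.5]), array([131.3,  65.1]), -11.2) 58.2 357
side pad blue (array([454.9, 276.6]), array([149. ,  83.8]), 9.7) 1357
side pad yellow (array([466.7,   1.1]), array([154.4,  97.6]), 1.5) 922
side pad red (array([ 617.7, -141.3]), array([153.3,  96.5]), -9.9) 702
side tote at b (array([451.4, 289.5]), array([133.8,  38.6]), 9.0) 57.0 717
side tote at y (array([464.1,   2.5]), array([130.3,  72.6]), 0.7) 54.9 748
side tote at r (array([ 618.4, -139.9]), array([132.9,  72. ]), -10.5) 54.6 597
top white (array([448.7, 267.9]), array([130.3,  66.7]), 10.3) [ 98.1 109.8 115.6] 486
top can/jar (array([463.5, 142.3]), array([40.1, 39.8]), 87.8)
top can/jar (array([ 462.2, -148.3]), array([30.6,  8.6]), 9.2)
side white (array([451.3, 272.6]), array([131. ,  69.3]), 9.8) [ 96.2 106.4 112.4] 1657
side can/jar (array([466.8, 147.8]), array([42.5, 39. ]), -79.7)
side can/jar (array([ 463.4, -126.2]), array([44.1, 42.6]), 68.7)
[453.59491977 -23.45831208 207.26976325]
```

View pics/side6.png

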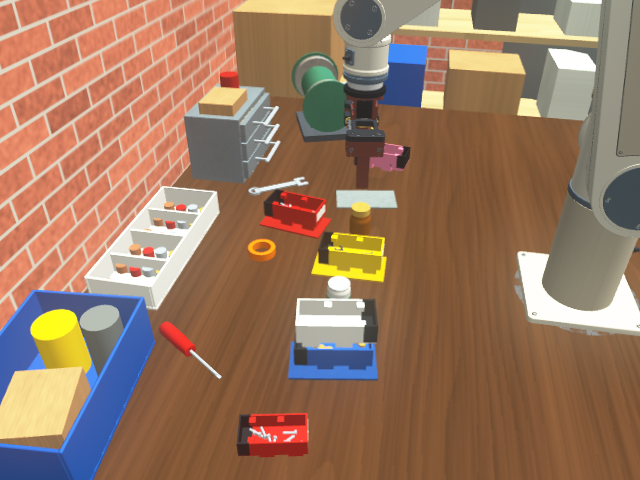

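View pics/t6.png

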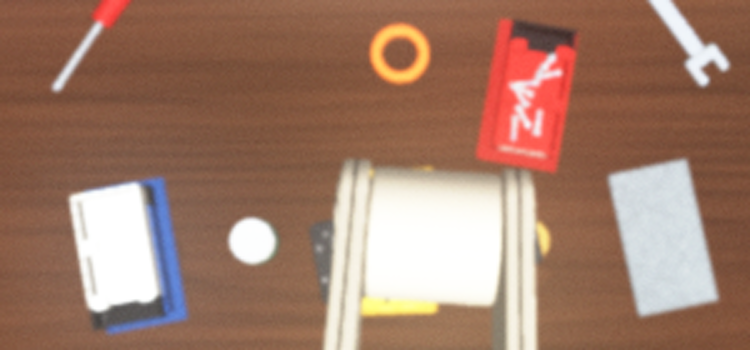

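White sits on blue at ledge height, black end opposite, offset about 4 mm. I'll check its tilt, since the feet have only 5 mm of play.

Run:
```python
from m import *
a=np.radians(10.2);X=np.array([np.cos(a),np.sin(a)]);Y=np.array([-X[1],X[0]])
for n,c in(("side",(451.3,272.6)),("top",(448.7,267.9))):
    W=cloud(dict(np.load("pics/%s6.npz"%n))).reshape(-1,3); d=W[:,:2]-c; u,v,z=d@X,d@Y,W[:,2]
    for nm,lo,hi in(("white",95,130),):
        for s,m in(("u-",u<-45),("u mid",abs(u)<20),("u+",u>45)):
            for t,k in(("v-",(v<-24)),("v+",v>24)):
                q=m&k&(abs(u)<68)&(abs(v)<38)&(z>lo)&(z<hi); print(n,s,t,q.sum(),np.percentile(z[q],[50,90]).round(1) if q.sum()>5 else "")
```

```text
side u- v- 99 [107.4 112.5]
side u- v+ 126 [105.8 112.2]
side u mid v- 188 [107.5 111.9]
side u mid v+ 231 [104.1 111.8]
side u+ v- 98 [104.9 111.6]
side u+ v+ 116 [105.3 111.7]
top u- v- 28 [112.2 116.1]
top u- v+ 29 [110.2 115.7]
top u mid v- 54 [109.8 114.5]
top u mid v+ 56 [107.9 112.8]
top u+ v- 25 [109.6 113.7]
top u+ v+ 30 [110.4 114.7]
```

The rim is level to about 2 mm at all corners, so it is seated. Handing in.

```bash
python3 -c "
from workcell import ctrl
print(ctrl.close_job())"
```

```text
the job is handed in; nothing more can be done
None
```

I handed the job in at about 50 s: red, blue and yellow measured within about 3 mm of their plates' centres, white stands level on blue's ledges with its black end opposite (about 4 mm off centre, 10 allowed), and the jar and can are where they were; the hand-in gave no verdict.

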